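# Reset a ratchet-propped writing slope and set it to its second notch

### The job

The small sloping board that carries the teal log book is propped too steep to write on, and its ratchet only lets it go up: take it by its pull bar, lift it past the top notch just up against its end stop so that the red pawl is thrown out, and lower it all the way down flat so that the pawl is armed again. Then raise it once more and leave it resting in the second notch up from flat, with the bar let go. Do not let the board drop, be gentle against the end stop and in the notches (never force it), and leave the other things on the benches where they are.

Things in the scene. Friction and masses are not known exactly. Their poses are not given: they have to be found in the camera images.
- slope_stand: Writing slope, fixed to the bench top: grey sheet-metal base 170 mm (x) by 196 mm (y), origin at the centre of its underside. Its x axis points away from the person who reads at it, from the hinge to the pull bar (horizontal), y to the left, z up. The ratchet plate stands up along its +y side.
- slope_hinge (a point): Middle of the board's hinge axis, 66 mm in front (-x) of the stand's origin and 45 mm above the bench. The axis is horizontal, along the stand's y.
- pull_bar (a point): Centre of the straight part of the board's steel pull bar: round, 12 mm thick, 110 mm long, parallel to the hinge axis, 32 mm clear of the free edge of the board (10 mm thick, 165 mm wide). It moves on an arc of 176.4 mm radius about the hinge; at board angle q it lies at q + 0.071 rad above the horizontal through the hinge (board flat: 57 mm above the bench, nothing under it).
- slope_board (a joint): Angle of the board in rad: 0 = flat on its rubber rests (lower end of travel), grows as the pull bar goes up. Board and book weigh 0.6 to 1 kg; lifting takes about 2 to 5 N at the bar, and the board falls if let go between notches. It starts at rest in its fourth (top) notch.
- teeth (a point): Middle of the steel toothed quadrant on the side plate. Four notches, counted up from flat, at board angles 0.28, 0.47, 0.66 and 0.85 rad. Going up, the red pawl clicks over the teeth (under 1 N at the bar) and drops in just past each of these angles; going down, it catches in the next notch below, which then carries the board's weight.
- dog (a point): Middle of the dark trip dog at the top of the side plate, clamped by screws on its own, so its place differs: it throws the red pawl out (a spring ball then holds it out, clear of all teeth) at a board angle anywhere from 1.10 to 1.36 rad, and about 0.03 rad (5 mm at the bar) beyond, the board meets the dog's end stop, which must be felt: a rubber buffer, about 4 N per mm at the bar, 5 mm of give.
- horn (a point): Re-arm horn, a steel finger at the lower far end of the side plate. With the pawl out the board goes down freely; below 0.2 rad the pawl rubs along the horn (1 to 2 N at the bar) and at about 0.1 rad it snaps back in, armed. The board then goes on down to flat.
- ratchet: Grey upright side plate, 4 mm thick, on the left (+y) of the stand, with all that is clamped to it: toothed quadrant, trip dog with end stop, horn. Origin on the hinge axis. The red pawl, 38 mm long, hangs on the left edge of the board, 125 mm from the hinge.
- dropper: Brown glass dropper bottle with black bulb, 36 x 35 x 104 mm, bystander. Origin under its centre.
- petri_dish: Glass dish, 60 mm across, 14 mm high, bystander.
- forceps_b: Steel forceps, 112 mm long, bystander.
- cassette_3: Yellow tissue cassette, 29 x 40 x 12 mm, bystander.
- pen_3: Red and white marker pen, 135 mm long, bystander.
- timer: Red bench timer, 78 x 62 x 17 mm, bystander.
- slide_box: White cardboard box of slides, 87 x 95 x 34 mm, bystander.
- labels: Roll of white labels, 62 mm across, 26 mm high, bystander.

How it is judged:
On the way, in this order (a step that is already met when the one before it is completed fails the run):
1. the board is lifted past its top notch (value of joint slope_board above 1.05 rad).
2. the board is down flat (within 0.03 rad), which arms the pawl again (value of joint slope_board below 0.03 rad), for 0.2 s.
At the end, for the whole second after the job is handed in: The board rests still, let go, in the second notch up from flat: its angle lies between 0.41 and 0.535 rad (the notch is at 0.47, its neighbours at 0.28 and 0.66) (value of joint slope_board between 0.41 and 0.535 rad and velocity of joint slope_board between -0.03 and 0.03 rad/s); the robot touches nothing.
It fails at once if the ratchet (teeth, pawl, end stop, side plate) is loaded with more than 35 N, about 25 N at the pull bar (contact force between ratchet and anything else above 35 N).
It fails at once if the board is let drop: it falls faster than 1.7 rad/s (velocity of joint slope_board below -1.7 rad/s).
It fails at once if a bystander is moved by more than 15 mm (distance of any of dropper, petri_dish, forceps_b, cassette_3, pen_3, timer, slide_box, labels from where it was at the start of the episode above 0.015 m).
It also fails if it takes over 72 s, if anything falls off the work surface, if the arm or the gripper's body presses on something with over 40 N, if the wrist force passes 120 N, or if a joint passes its speed limit or range.

### The arm

A 6-joint arm with a two-finger parallel gripper is mounted at the origin on a cart in front of the work surface, level with it; the furniture and walls round the work are solid. World frame = base frame: x ahead of the robot, y to its left, z up, the work surface at z = 0. Lengths are in m, angles in rad, forces in N, time in s.
With the tool pointing down it reaches from about 0.275 to 0.85 m from the base axis. Payload 19 kg.
Tool frame: the origin (TCP) lies on the front face of the gripper's body, between the roots of the fingers; the fingertips stand robot.tcp_to_tips ahead of it and the grasp point (between the pads) lies 54 mm ahead of it (robot.tcp_to_tips is the distance from the TCP to the fingertips, in m); z points along the fingers, y is the line along which they close (so a half turn about z gives the same grasp; the last joint's range is limited). The gripper opens to 85 mm and grips with 20 to 120 N. Pads are 22 mm wide; open, the fingers measure 114 mm over their backs; the gripper's body (76 mm by 85 mm) begins 54 mm behind the grasp point. The pads swing forward as they close: fully open they stand 13 mm farther back than shut.
Start: joints at [-1.385, 0.15, 1.437, -0, 1.554, -0.134], TCP at [0.181, -0.546, 0.304] pointing down, gripper open.
Joint ranges: [-2.8, 2.8], [-0.68, 2.1], [0.12, 2.68], [-1.39, 4.53], [0.16, 2.79], [-2.81, 2.81]. Speed limits (rad/s): [1.89, 1.89, 2.22, 3.01, 3.01, 3.01].

### API

Orientations are given as a unit quaternion [w, x, y, z].
In Python, from workcell import monitor, cams, job_done, spotter, robot gives the robot as it stands. The module is installed in compiled form; this text tells all that it offers.
- The arm moves only by the tool move_arm, never from a script. Its argument "increments" is a list of rows, each a list of 7 numbers: the shift along the world's x, y, z normalised to -1 to 1, where 1 is 12 cm, then the turn, a rotation vector about the world's x, y, z normalised to -1 to 1, where 1 is 60 degrees, then the closure in counts, from 0 (fully open) to 255 (shut). In form: [[dx, dy, dz, ax, ay, az, fingers], ...]. A call has 1 to 20 rows; each row shifts and turns the commanded pose from where the row before left it; what a row does not reach is not made up. A row lasts 1/10 s, in which the tool goes at most 50 mm and 8.59 degrees, less where a joint would pass 70% of its speed; a pose out of reach is approached as far as the arm can. A call with a number of a shift or a turn outside -1 to 1 is refused whole. A call with a gripper value outside its range is refused whole. The fingers move at their own pace and stop on an object; "grip_force" is the grip in N (left out, the last holds). Time passes only in rows, so rows that do not move let the fingers close. It gives the time, the measured TCP pose, the force, the opening and the grip force at its end, in the units of the state.
- monitor.get_state(): the state, without advancing time (a new reading comes with each control period).
- cams.snapshot(name): name is "scene" or "top"; returns a dict with "img" (400x640x3 uint8, red, green, blue), "intrinsics" (3x3 intrinsics, pixels), "k1" (the pictures are not rectified: a ray, as slopes to the right and down, at radius r is drawn at 1 + k1 r^2 times it, then the intrinsics apply), "eye" and "orientation" of the camera in the world. Camera axes: x right, y down, z forward; pixel columns grow to the right and rows downward; lengths in m; the calibration is good to about 2 mm. A picture is of the moment at which its call begins. There is no depth.
- job_done(): hands the job in; it is judged then, once.
Trained networks look in the newest picture that a camera, given by its name, has taken for a name from the list of things; names that differ only in an ending like _2 or _b are one class to them, and where a whole thing is asked for, a point or a joint stands for the part that bears it (a point fixed in the world has none). Each returns a list of dicts, best first, with "p" (0 to 1); they miss things now and then, are a little off and sometimes report something else, mostly with a low value. They report only what shows in the picture. A call takes as long as a camera call.
- spotter.outline_of(name, camera): "mask" (400x640 bool, what is visible of it) and "extent" ([left, top, right, bottom] in pixels, round what is visible of it).
- spotter.spot_point(name, camera): "location" ([column, row] in pixels: a listed point, or the origin of a listed thing).
The state is a dict: "time_s": time; "joint_positions": joint angles; "dq": joint speeds; "tau": joint torques, N m; "tcp_pos": TCP position; "ee_rot": TCP orientation; "contact_force": force on the tool from outside, world axes, zero at the start; "torque": the same for the moment, N m; "opening": opening from 0.0 (shut) to 1.0 (fully open); "grip_force": force on a finger pad.
Only numpy, scipy, OpenCV 4.12 (cv2) and the standard library are available. Lean on these libraries where they do the work, as an engineer would, in place of code of your own. Each camera call takes 0.05 s, during which the arm holds its last target. There are 200 camera calls.

## Working session

There is one attempt and no reset: what is moved stays moved. The work goes in short steps, Python scripts to look and compute and a tool call to move; the robot and the scene stay as the last step left them, time stands still between calls to the robot, and variables do not carry over. Pictures are saved under pics/ and viewed, at most 10 in all, crops included, and the job is handed in when it is done.

Besides the shell and the picture viewer there is one more tool, called as name(argument=value, ...) on one line, values as JSON. move_arm: Moves the arm, as the interface text tells. Scaled input: -1 to 1 covers 12 cm each way for a shift and 60 degrees each way for a turn. Its arguments: {"type":"object","properties":{"increments":{"type":"array"},"grip_force":{"type":"number"}},"required":["increments"]}

```bash
mkdir -p pics; cat > h.py <<'E'
import numpy as np, cv2
from scipy.spatial.transform import Rotation as R
from workcell import monitor, cams, job_done, spotter, robot
def rot(q): 
    q=np.array(q,float)
    return q if q.shape==(3,3) else R.from_quat(q[[1,2,3,0]]).as_matrix()
def ray(s,px):
    K=np.array(s["intrinsics"]);d=(np.array(px,float)-K[:2,2])/[K[0,0],K[1,1]]
    u=d.copy()
    for _ in range(30): u=d/(1+s["k1"]*(u@u))
    v=rot(s["orientation"])@np.r_[u,1];return np.array(s["eye"],float),v/np.linalg.norm(v)
def proj(s,P):
    c=rot(s["orientation"]).T@(np.array(P,float)-s["eye"]);u=c[:2]/c[2];u=u*(1+s["k1"]*(u@u))
    K=np.array(s["intrinsics"]);return u*[K[0,0],K[1,1]]+K[:2,2]
def tri(rs):
    A=sum(np.eye(3)-np.outer(d,d) for e,d in rs);b=sum((np.eye(3)-np.outer(d,d))@e for e,d in rs)
    return np.linalg.solve(A,b)
def atz(r,z): e,d=r;return e+d*(z-e[2])/d[2]
E
python3 - <<'E'
from h import *
np.set_printoptions(precision=3,suppress=True)
S={n:cams.snapshot(n) for n in("scene","top")}
for n,s in S.items(): cv2.imwrite(f"pics/{n}0.png",s["img"][:,:,::-1]);print(n,s["eye"],s["k1"],np.array(s["intrinsics"])[0])
for k in "slope_stand slope_hinge pull_bar teeth dog horn ratchet dropper petri_dish forceps_b cassette_3 pen_3 timer slide_box labels".split():
    rs=[];o=[]
    for n,s in S.items():
        r=spotter.spot_point(k,n)
        if r: rs.append(ray(s,r[0]["location"]));o+=[n,np.array(r[0]["location"]),round(r[0]["p"],2),atz(rs[-1],0)]
    print(k,*o,tri(rs) if len(rs)==2 else "")
print(monitor.get_state(),robot.tcp_to_tips)
E
```

```text
scene [0.067 0.444 0.744] -0.047531658324086394 [410.275   0.    315.648]
top [ 0.323 -0.286  1.122] -0.054132283273007 [381.025   0.    320.697]
slope_stand scene [329.4 226.7] 0.59 [ 0.499 -0.322  0.   ] top [336.8 216. ] 0.7 [ 0.506 -0.329  0.   ] [ 0.506 -0.33  -0.009]
slope_hinge top [346.7 239.6] 0.89 [ 0.436 -0.36   0.   ] 
pull_bar scene [316.  168.4] 0.69 [ 0.695 -0.556  0.   ] top [331.5 193.5] 0.92 [ 0.574 -0.312  0.   ] [ 0.535 -0.306  0.186]
teeth scene [316.8 221.6] 0.64 [ 0.54 -0.32  0.  ] top [303.4 219. ] 0.75 [ 0.494 -0.23   0.   ] [ 0.483 -0.233  0.085]
dog scene [341.2 206.9] 0.96 [ 0.517 -0.419  0.   ] top [307.5 233.5] 0.77 [ 0.451 -0.244  0.   ] [ 0.432 -0.25   0.145]
horn scene [303.3 233.6] 0.59 [ 0.542 -0.256  0.   ] 
ratchet scene [333.9 186.3] 0.19 [ 0.59  -0.499  0.   ] 
dropper scene [191.6 298.6] 0.92 [0.626 0.074 0.   ] top [205.2 174.5] 0.59 [0.622 0.077 0.   ] [0.622 0.076 0.004]
petri_dish scene [244.7 319.1] 0.98 [0.489 0.049 0.   ] top [209.5 218.6] 0.9 [0.486 0.051 0.   ] [0.487 0.051 0.003]
forceps_b scene [255.7 284. ] 0.59 [ 0.534 -0.043  0.  
[... 317 characters left out ...]
.6 181.5] 0.53 [ 0.603 -0.524  0.   ] top [396.1 190.4] 0.95 [ 0.59  -0.507  0.   ] [ 0.588 -0.503  0.017]
labels scene [299.7 192.7] 0.53 [ 0.66  -0.409  0.   ] top [369.6 163. ] 0.56 [ 0.674 -0.426  0.   ] [ 0.677 -0.43  -0.019]
{'time_s': 1.6, 'joint_positions': array([-1.385,  0.15 ,  1.437,  0.   ,  1.554, -0.134]), 'dq': array([-0.001, -0.   , -0.   , -0.   ,  0.002,  0.   ]), 'tau': array([ -0.002, -71.28 , -57.105,  -0.   ,   0.001,  -0.   ]), 'tcp_pos': array([ 0.181, -0.546,  0.304]), 'ee_rot': array([-0.   ,  0.987,  0.159,  0.   ]), 'contact_force': array([-0.33 ,  0.424, -0.685]), 'torque': array([-0.034, -0.028,  0.024]), 'grip_force': 0.0, 'opening': 0.9969498806733302} 0.0726
```

View pictures.

```bash
python3 - <<'E'
import cv2
a=cv2.imread("pics/scene0.png")[130:290,230:430];b=cv2.imread("pics/top0.png")[130:290,260:460]
cv2.imwrite("pics/c0.png",cv2.resize(cv2.hconcat([a,b]),(800,320),interpolation=cv2.INTER_CUBIC))
E
```

```text
(no output)
```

View pics/c0.png

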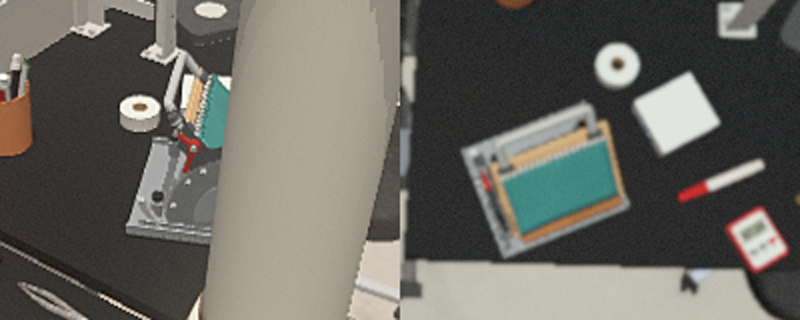

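View pics/top0.png

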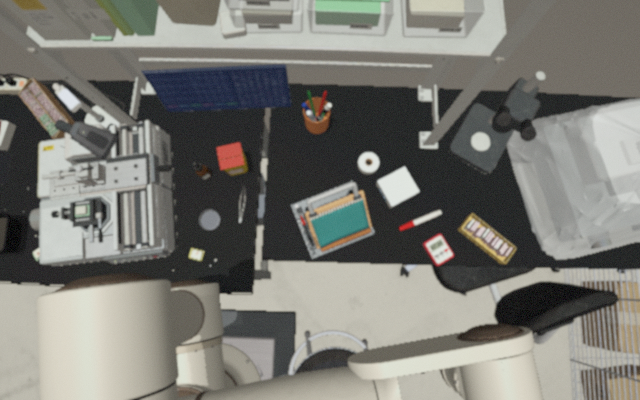

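View pics/scene0.png

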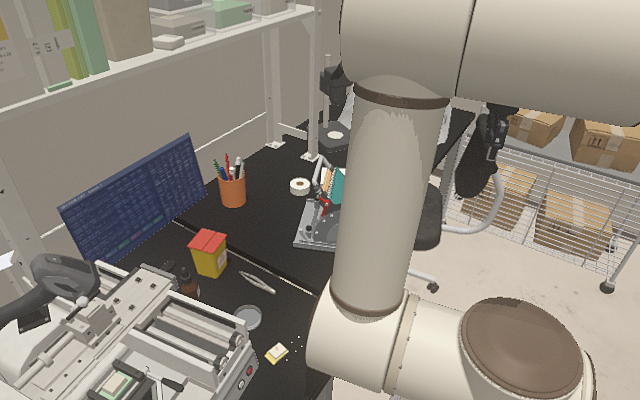

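```bash
python3 - <<'E'
from h import *
from scipy.optimize import least_squares
np.set_printoptions(precision=3,suppress=True)
s=cams.snapshot("top")
for z in(0,.2,.4,.6): print(z,atz(ray(s,(430,64)),z),atz(ray(s,(430,145)),z))
H=atz(ray(s,spotter.spot_point("slope_hinge","top")[0]["location"]),.045)
m=spotter.outline_of("slope_board","top")[0];print(m["extent"],m["p"])
r=spotter.outline_of("slope_stand","top")[0];pts=cv2.findNonZero(r["mask"].astype(np.uint8))
print("rect",cv2.minAreaRect(pts))
B=np.array([.535,-.306,.186]);print("H",H,"B-H",B-H,np.degrees(np.arctan2(*(B-H)[1::-1])),np.linalg.norm((B-H)[:2]))
# bar ends by image: bright line; print stand mask hull corners on z=.01
h=cv2.approxPolyDP(cv2.convexHull(pts),4,True)[:,0]
for p in h: print(p,atz(ray(s,p),.0))
E
```

```text
0 [ 1.02  -0.625  0.   ] [ 0.738 -0.615  0.   ]
0.2 [ 0.896 -0.565  0.2  ] [ 0.664 -0.556  0.2  ]
0.4 [ 0.772 -0.504  0.4  ] [ 0.59  -0.498  0.4  ]
0.6 [ 0.647 -0.444  0.6  ] [ 0.516 -0.439  0.6  ]
[297.0, 183.2, 372.5, 250.7] 0.93
rect ((334.05303955078125, 218.8048858642578), (58.25281524658203, 73.10416412353516), 67.79651641845703)
H [ 0.443 -0.348  0.045] B-H [0.092 0.042 0.141] 24.342350402753855 0.10133527425912674
[373 233] [ 0.458 -0.437  0.   ]
[313 258] [ 0.38  -0.262  0.   ]
[293 206] [ 0.532 -0.197  0.   ]
[352 182] [ 0.612 -0.373  0.   ]
[363 193] [ 0.579 -0.407  0.   ]
```

move_arm(increments=[[0.248,0.1667,0,0,0,0.1325,150],[0.248,0.1667,0,0,0,0.1325,150],[0.248,0.1667,0,0,0,0.1325,150],[0.248,0.1667,0,0,0,0.1325,150],[0.248,0.1667,0,0,0,0.1325,150],[0.248,0.1667,0,0,0,0.1325,150],[0.248,0.1667,0,0,0,0.1325,150],[0.248,0.1667,0,0,0,0.1325,150],[0.248,0.1667,0,0,0,0.1325,150],[0.248,0.1667,0,0,0,0.1325,150],[0.248,0.1667,0,0,0,0.1325,150],[0.248,0.1667,0,0,0,0.1325,150],[0,0,0,0,0,0,150],[0,0,0,0,0,0,150]], grip_force=25)

```text
time_s: 3.2
tcp_pos: [0.5382, -0.3053, 0.3035]
ee_rot: [-0.0, 0.546, 0.837, -0.0]
contact_force: [0.4, -0.4, 0.1]
opening: 0.409
grip_force: 0.0
```

```bash
python3 - <<'E'
from h import *
np.set_printoptions(precision=3,suppress=True)
S={n:cams.snapshot(n) for n in("scene","top")}
q=monitor.get_state();print(rot(q["ee_rot"]))
rs=[]
for k in("pull_bar","slope_hinge","slope_stand","dog","teeth"):
    o=[];rs=[]
    for n,s in S.items():
        r=spotter.spot_point(k,n)
        if r: rs.append(ray(s,r[0]["location"]));o+=[n,np.array(r[0]["location"]),round(r[0]["p"],2)]
    print(k,*o,tri(rs) if len(rs)==2 else "")
s=S["scene"]
print([proj(s,p) for p in((.538,-.306,.186),(.538,-.306,.235))])
c=[cv2.resize(S[n]["img"][y:y+130,x:x+130,::-1],(400,400),interpolation=cv2.INTER_CUBIC) for n,x,y in(("scene",255,110),("top",265,140))]
cv2.imwrite("pics/c1.png",cv2.hconcat(c))
E
```

```text
[[-0.401  0.916 -0.   ]
 [ 0.916  0.401 -0.   ]
 [-0.    -0.    -1.   ]]
pull_bar top [305.8 231.7] 0.54 
slope_hinge top [345.9 237.8] 0.79 
slope_stand top [334.  217.4] 0.78 
dog top [305.5 234.7] 0.59 
teeth top [303.4 220.5] 0.46 
[array([316.041, 168.461]), array([316.488, 151.678])]
```

View pics/c1.png

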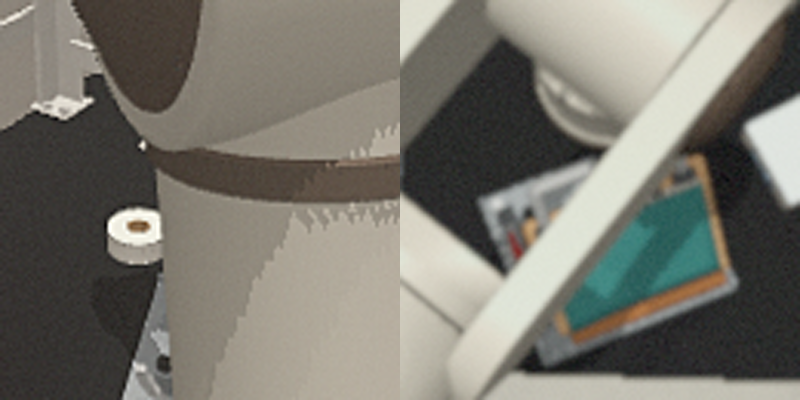

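move_arm(increments=[[0,0,-0.0875,0,0,0,150],[0,0,-0.0875,0,0,0,150],[0,0,-0.0875,0,0,0,150],[0,0,-0.0875,0,0,0,150],[0,0,-0.0875,0,0,0,150],[0,0,-0.0875,0,0,0,150],[0,0,0,0,0,0,150]])

```text
time_s: 4.5
tcp_pos: [0.5375, -0.3055, 0.239]
ee_rot: [-0.001, 0.547, 0.837, 0.0]
contact_force: [0.4, 0.4, -0.1]
opening: 0.413
grip_force: 0.0
```

move_arm(increments=[[0,0,0,0,0,0,180],[0,0,0,0,0,0,190],[0,0,0,0,0,0,195],[0,0,0,0,0,0,195]], grip_force=20)

```text
time_s: 4.9
tcp_pos: [0.538, -0.3058, 0.2413]
ee_rot: [0.0, 0.547, 0.837, -0.0]
contact_force: [-0.9, -0.4, 0.3]
opening: 0.234
grip_force: 0.0
```

move_arm(increments=[[0,0,0,0,0,0,202],[0,0,0,0,0,0,208],[0,0,0,0,0,0,208]])

```text
time_s: 5.2
tcp_pos: [0.5377, -0.3059, 0.2409]
ee_rot: [-0.0, 0.547, 0.837, -0.0]
contact_force: [-2.6, -1.4, 1.2]
opening: 0.182
grip_force: 1.3
```

move_arm(increments=[[-0.0153,-0.0067,0,0,0,0,208],[0,0,0,0,0,0,214],[0,0,0,0,0,0,214]])

```text
time_s: 5.5
tcp_pos: [0.536, -0.3066, 0.2409]
ee_rot: [-0.0, 0.547, 0.837, 0.0]
contact_force: [-0.1, 0.1, -0.2]
opening: 0.157
grip_force: 0.0
```

move_arm(increments=[[0,0,0,0,0,0,222],[0,0,0,0,0,0,235],[0,0,0,0,0,0,255],[0,0,0,0,0,0,255]])

```text
time_s: 5.9
tcp_pos: [0.536, -0.3066, 0.2409]
ee_rot: [-0.0, 0.547, 0.837, -0.0]
contact_force: [-2.5, -1.1, 1.1]
opening: 0.132
grip_force: 19.6
```

```bash
cat > arc.py <<'E'
import numpy as np,sys
# arc q0 q1 n [dr_mm] -> rows
q0,q1,n=float(sys.argv[1]),float(sys.argv[2]),int(sys.argv[3])
f=np.linspace(q0,q1,n+1)+.071
P=np.c_[.916*np.cos(f),.401*np.cos(f),np.sin(f)]*.1764/.12
print([[*map(float,np.round(d,4)),0,0,0,255] for d in np.diff(P,axis=0)])
print("end from .85:",(P[-1]-[.916*np.cos(.921)*1.47,.401*np.cos(.921)*1.47,1.47*np.sin(.921)])*.12+[.536,-.3066,.2409])
E
python3 arc.py .85 1.05 8; python3 arc.py 1.05 1.11 3
```

```text
[[-0.0271, -0.0118, 0.0219, 0, 0, 0, 255], [-0.0275, -0.0121, 0.0211, 0, 0, 0, 255], [-0.028, -0.0123, 0.0204, 0, 0, 0, 255], [-0.0285, -0.0125, 0.0196, 0, 0, 0, 255], [-0.0289, -0.0127, 0.0188, 0, 0, 0, 255], [-0.0293, -0.0128, 0.018, 0, 0, 0, 255], [-0.0297, -0.013, 0.0172, 0, 0, 0, 255], [-0.0301, -0.0132, 0.0164, 0, 0, 0, 255]]
end from .85: [ 0.50849187 -0.31864231  0.25930357]
[[-0.0244, -0.0107, 0.0125, 0, 0, 0, 255], [-0.0246, -0.0108, 0.012, 0, 0, 0, 255], [-0.0248, -0.0109, 0.0114, 0, 0, 0, 255]]
end from .85: [ 0.49964005 -0.3225174   0.26361669]
```

move_arm(increments=[[-0.0271,-0.0118,0.0219,0,0,0,255],[-0.0275,-0.0121,0.0211,0,0,0,255],[-0.028,-0.0123,0.0204,0,0,0,255],[-0.0285,-0.0125,0.0196,0,0,0,255],[-0.0289,-0.0127,0.0188,0,0,0,255],[-0.0293,-0.0128,0.018,0,0,0,255],[-0.0297,-0.013,0.0172,0,0,0,255],[-0.0301,-0.0132,0.0164,0,0,0,255],[0,0,0,0,0,0,255]])

```text
time_s: 6.8
tcp_pos: [0.5083, -0.3187, 0.2602]
ee_rot: [0.001, 0.547, 0.837, 0.0]
contact_force: [2.7, 4.2, 3.8]
opening: 0.13
grip_force: 20.2
```

move_arm(increments=[[-0.0244,-0.0107,0.0125,0,0,0,255],[-0.0246,-0.0108,0.012,0,0,0,255],[-0.0248,-0.0109,0.0114,0,0,0,255],[0,0,0,0,0,0,255]])

```text
time_s: 7.2
tcp_pos: [0.4997, -0.3225, 0.2647]
ee_rot: [0.001, 0.547, 0.837, 0.0]
contact_force: [4.0, 3.8, 6.8]
opening: 0.127
grip_force: 20.3
```

```bash
for i in 0 1 2 3 4 5 6 7 8 9 10; do python3 - $i <<'E'
import sys,subprocess as s
i=int(sys.argv[1]);a=1.11+.025*i
print(round(a,3),round(a+.025,3),s.check_output(["python3","arc.py",str(a),str(a+.025),"2"],text=True))
E
done
```

```text
1.11 1.135 [[-0.0156, -0.0068, 0.0069, 0, 0, 0, 255], [-0.0157, -0.0069, 0.0067, 0, 0, 0, 255]]
end from .85: [ 0.49588471 -0.32416139  0.26524133]

1.135 1.16 [[-0.0158, -0.0069, 0.0064, 0, 0, 0, 255], [-0.0158, -0.0069, 0.0062, 0, 0, 0, 255]]
end from .85: [ 0.49209335 -0.32582114  0.26676298]

1.16 1.185 [[-0.0159, -0.007, 0.006, 0, 0, 0, 255], [-0.016, -0.007, 0.0058, 0, 0, 0, 255]]
end from .85: [ 0.48826833 -0.32749563  0.26818069]

1.185 1.21 [[-0.016, -0.007, 0.0056, 0, 0, 0, 255], [-0.0161, -0.007, 0.0054, 0, 0, 0, 255]]
end from .85: [ 0.48441204 -0.32918381  0.26949357]

1.21 1.235 [[-0.0162, -0.0071, 0.0051, 0, 0, 0, 255], [-0.0162, -0.0071, 0.0049, 0, 0, 0, 255]]
end from .85: [ 0.4805269  -0.33088462  0.2707008 ]

1.235 1.26 [[-0.0163, -0.0071, 0.0047, 0, 0, 0, 255], [-0.0163, -0.0071, 0.0045, 0, 0, 0, 255]]
end from .85: [ 0.47661532 -0.332597    0.27180163]

1.26 1.285 [[-0.0164, -0.0072, 0.0043, 0, 0, 0, 255], [-0.0164, -0.0072, 0.004, 0, 0, 0, 255]]
end from .85: [ 0.47267977 -0.33431988  0.27279538]

1.285 1.31 [[-0.0165, -0.0072, 0.0038, 0, 0, 0, 255], [-0.0165, -0.0072, 0.0036, 0, 0, 0, 255]]
end from .85: [ 0.46872268 -0.33605219  0.27368141]

1.31 1.335 [[-0.0165, -0.0072, 0.0034, 0, 0, 0, 255], [-0.0166, -0.0073, 0.0031, 0, 0, 0, 255]]
end from .85: [ 0.46474655 -0.33779283  0.27445917]

1.335 1.36 [[-0.0166, -0.0073, 0.0029, 0, 0, 0, 255], [-0.0167, -0.0073, 0.0027, 0, 0, 0, 255]]
end from .85: [ 0.46075385 -0.33954073  0.27512819]

1.36 1.385 [[-0.0167, -0.0073, 0.0024, 0, 0, 0, 255], [-0.0167, -0.0073, 0.0022, 0, 0, 0, 255]]
end from .85: [ 0.45674708 -0.34129478  0.27568804]
```

move_arm(increments=[[-0.0156,-0.0068,0.0119,0,0,0,255],[-0.0157,-0.0069,0.0117,0,0,0,255],[0,0,0,0,0,0,255]])

```text
time_s: 7.5
tcp_pos: [0.4956, -0.3242, 0.2667]
ee_rot: [0.0, 0.547, 0.837, -0.0]
contact_force: [1.3, 1.0, 1.1]
opening: 0.132
grip_force: 20.1
```

move_arm(increments=[[-0.0158,-0.0069,0.0074,0,0,0,255],[-0.0158,-0.0069,0.0072,0,0,0,255],[0,0,0,0,0,0,255]])

```text
time_s: 7.8
tcp_pos: [0.4919, -0.3259, 0.2684]
ee_rot: [0.0, 0.547, 0.837, -0.0]
contact_force: [1.7, 1.9, 1.3]
opening: 0.129
grip_force: 20.1
```

move_arm(increments=[[-0.0159,-0.007,0.007,0,0,0,255],[-0.016,-0.007,0.0068,0,0,0,255],[0,0,0,0,0,0,255]])

```text
time_s: 8.1
tcp_pos: [0.4884, -0.3274, 0.2699]
ee_rot: [0.0, 0.547, 0.837, 0.0]
contact_force: [8.4, 2.1, -1.4]
opening: 0.131
grip_force: 19.9
```

move_arm(increments=[[-0.008,-0.0035,0.003,0,0,0,255],[0,0,0,0,0,0,255]])

```text
time_s: 8.3
tcp_pos: [0.4877, -0.3277, 0.2701]
ee_rot: [0.0, 0.547, 0.837, 0.0]
contact_force: [8.9, 3.6, -3.0]
opening: 0.13
grip_force: 19.8
```

move_arm(increments=[[-0.008,-0.0035,0.003,0,0,0,255],[0,0,0,0,0,0,255]])

```text
time_s: 8.5
tcp_pos: [0.4869, -0.328, 0.2704]
ee_rot: [0.0, 0.546, 0.837, 0.001]
contact_force: [11.5, 3.6, -3.8]
opening: 0.132
grip_force: 19.8
```

```bash
python3 - <<'E'
from h import *
np.set_printoptions(precision=3,suppress=True)
s=cams.snapshot("top");st=monitor.get_state();print(st["contact_force"],st["tcp_pos"])
cv2.imwrite("pics/c2.png",cv2.resize(s["img"][170:270,270:400,::-1],(780,600),interpolation=cv2.INTER_CUBIC))
E
```

```text
[11.292  3.117 -3.838] [ 0.487 -0.328  0.27 ]
```

View pics/c2.png

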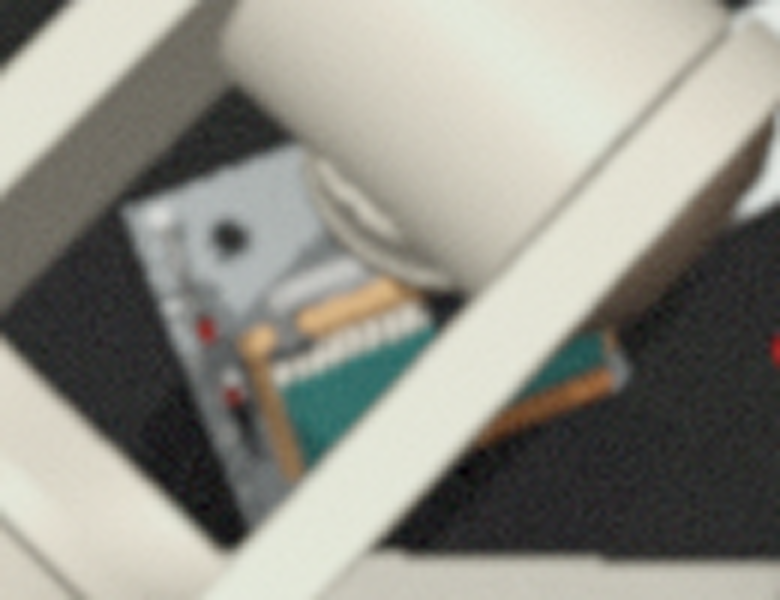

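```bash
python3 arc.py 1.194 .874 16; python3 arc.py .874 .835 3;python3 arc.py .835 .815 2;python3 arc.py .815 .415 20;python3 arc.py .415 .215 10;
```

```text
[[0.0256, 0.0112, -0.0091, 0, 0, 0, 255], [0.0254, 0.0111, -0.0097, 0, 0, 0, 255], [0.0252, 0.0111, -0.0102, 0, 0, 0, 255], [0.0251, 0.011, -0.0108, 0, 0, 0, 255], [0.0248, 0.0109, -0.0113, 0, 0, 0, 255], [0.0246, 0.0108, -0.0119, 0, 0, 0, 255], [0.0244, 0.0107, -0.0124, 0, 0, 0, 255], [0.0242, 0.0106, -0.0129, 0, 0, 0, 255], [0.0239, 0.0105, -0.0135, 0, 0, 0, 255], [0.0237, 0.0104, -0.014, 0, 0, 0, 255], [0.0234, 0.0103, -0.0145, 0, 0, 0, 255], [0.0232, 0.0101, -0.015, 0, 0, 0, 255], [0.0229, 0.01, -0.0155, 0, 0, 0, 255], [0.0226, 0.0099, -0.016, 0, 0, 0, 255], [0.0223, 0.0098, -0.0165, 0, 0, 0, 255], [0.022, 0.0096, -0.017, 0, 0, 0, 255]]
end from .85: [ 0.53288447 -0.30796389  0.24342074]
[[0.0141, 0.0062, -0.0113, 0, 0, 0, 255], [0.014, 0.0061, -0.0115, 0, 0, 0, 255], [0.0138, 0.0061, -0.0117, 0, 0, 0, 255]]
end from .85: [ 0.53791873 -0.30576003  0.23928337]
[[0.0106, 0.0046, -0.0091, 0, 0, 0, 255], [0.0105, 0.0046, -0.0092, 0, 0, 0, 255]]
end from .85: [ 0.54044206 -0.30465538  0.23707933]
[[0.0207, 0.0091, -0.0188, 0, 0, 0, 255], [0.0203, 0.0089, -0.0193, 0, 0, 0, 255], [0.02,
[... 537 characters left out ...]
 -0.0247, 0, 0, 0, 255], [0.0142, 0.0062, -0.025, 0, 0, 0, 255], [0.0138, 0.006, -0.0253, 0, 0, 0, 255], [0.0133, 0.0058, -0.0256, 0, 0, 0, 255], [0.0128, 0.0056, -0.0259, 0, 0, 0, 255]]
end from .85: [ 0.58111123 -0.28685153  0.18284425]
[[0.0123, 0.0054, -0.0261, 0, 0, 0, 255], [0.0119, 0.0052, -0.0264, 0, 0, 0, 255], [0.0114, 0.005, -0.0266, 0, 0, 0, 255], [0.0109, 0.0048, -0.0269, 0, 0, 0, 255], [0.0104, 0.0045, -0.0271, 0, 0, 0, 255], [0.0099, 0.0043, -0.0273, 0, 0, 0, 255], [0.0094, 0.0041, -0.0276, 0, 0, 0, 255], [0.0089, 0.0039, -0.0278, 0, 0, 0, 255], [0.0084, 0.0037, -0.0279, 0, 0, 0, 255], [0.0079, 0.0034, -0.0281, 0, 0, 0, 255]]
end from .85: [ 0.59325765 -0.28153415  0.15021451]
```

move_arm(increments=[[0.0256,0.0112,-0.0091,0,0,0,255],[0.0254,0.0111,-0.0097,0,0,0,255],[0.0252,0.0111,-0.0102,0,0,0,255],[0.0251,0.011,-0.0108,0,0,0,255],[0.0248,0.0109,-0.0113,0,0,0,255],[0.0246,0.0108,-0.0119,0,0,0,255],[0.0244,0.0107,-0.0124,0,0,0,255],[0.0242,0.0106,-0.0129,0,0,0,255],[0,0,0,0,0,0,255]])

```text
time_s: 9.45
tcp_pos: [0.5107, -0.3177, 0.2597]
ee_rot: [0.0, 0.547, 0.837, 0.0]
contact_force: [1.0, 0.6, -0.3]
opening: 0.129
grip_force: 20.2
```

move_arm(increments=[[0.0239,0.0105,-0.0135,0,0,0,255],[0.0237,0.0104,-0.014,0,0,0,255],[0.0234,0.0103,-0.0145,0,0,0,255],[0.0232,0.0101,-0.015,0,0,0,255],[0.0229,0.01,-0.0155,0,0,0,255],[0.0226,0.0099,-0.016,0,0,0,255],[0.0223,0.0098,-0.0165,0,0,0,255],[0.022,0.0096,-0.017,0,0,0,255],[0.0141,0.0062,-0.0113,0,0,0,255],[0.014,0.0061,-0.0115,0,0,0,255],[0.0138,0.0061,-0.0117,0,0,0,255],[0,0,0,0,0,0,255]])

```text
time_s: 10.65
tcp_pos: [0.5376, -0.3059, 0.2409]
ee_rot: [-0.0, 0.547, 0.837, 0.0]
contact_force: [1.6, -1.6, -2.3]
opening: 0.13
grip_force: 20.1
```

move_arm(increments=[[0.0106,0.0046,-0.0091,0,0,0,255],[0.0105,0.0046,-0.0092,0,0,0,255],[0,0,0,0,0,0,255]])

```text
time_s: 10.95
tcp_pos: [0.5401, -0.3048, 0.2388]
ee_rot: [-0.0, 0.547, 0.837, 0.0]
contact_force: [1.6, -1.4, -2.1]
opening: 0.129
grip_force: 20.1
```

move_arm(increments=[[0.0207,0.0091,-0.0188,0,0,0,255],[0.0203,0.0089,-0.0193,0,0,0,255],[0.02,0.0087,-0.0197,0,0,0,255],[0.0196,0.0086,-0.0201,0,0,0,255],[0.0192,0.0084,-0.0206,0,0,0,255],[0.0189,0.0083,-0.021,0,0,0,255],[0.0185,0.0081,-0.0214,0,0,0,255],[0.0181,0.0079,-0.0218,0,0,0,255],[0.0177,0.0077,-0.0222,0,0,0,255],[0.0173,0.0076,-0.0226,0,0,0,255],[0,0,0,0,0,0,255]])

```text
time_s: 12.05
tcp_pos: [0.5631, -0.2947, 0.2137]
ee_rot: [-0.0, 0.547, 0.837, 0.0]
contact_force: [3.0, -0.6, -3.0]
opening: 0.131
grip_force: 20.2
```

move_arm(increments=[[0.0168,0.0074,-0.0229,0,0,0,255],[0.0164,0.0072,-0.0233,0,0,0,255],[0.016,0.007,-0.0237,0,0,0,255],[0.0156,0.0068,-0.024,0,0,0,255],[0.0151,0.0066,-0.0243,0,0,0,255],[0.0147,0.0064,-0.0247,0,0,0,255],[0.0142,0.0062,-0.025,0,0,0,255],[0.0138,0.006,-0.0253,0,0,0,255],[0.0133,0.0058,-0.0256,0,0,0,255],[0.0128,0.0056,-0.0259,0,0,0,255],[0,0,0,0,0,0,255]])

```text
time_s: 13.15
tcp_pos: [0.5809, -0.2869, 0.1842]
ee_rot: [-0.0, 0.547, 0.837, 0.0]
contact_force: [2.8, 0.3, -2.6]
opening: 0.13
grip_force: 20.3
```

```bash
python3 arc.py .215 .075 10; python3 arc.py .075 .0 8
```

```text
[[0.0052, 0.0023, -0.0198, 0, 0, 0, 255], [0.0049, 0.0022, -0.0199, 0, 0, 0, 255], [0.0047, 0.002, -0.0199, 0, 0, 0, 255], [0.0044, 0.0019, -0.02, 0, 0, 0, 255], [0.0042, 0.0018, -0.0201, 0, 0, 0, 255], [0.0039, 0.0017, -0.0201, 0, 0, 0, 255], [0.0037, 0.0016, -0.0202, 0, 0, 0, 255], [0.0034, 0.0015, -0.0202, 0, 0, 0, 255], [0.0031, 0.0014, -0.0203, 0, 0, 0, 255], [0.0029, 0.0013, -0.0203, 0, 0, 0, 255]]
end from .85: [ 0.59810204 -0.27941341  0.12611208]
[[0.0018, 0.0008, -0.0136, 0, 0, 0, 255], [0.0017, 0.0007, -0.0137, 0, 0, 0, 255], [0.0015, 0.0007, -0.0137, 0, 0, 0, 255], [0.0014, 0.0006, -0.0137, 0, 0, 0, 255], [0.0013, 0.0006, -0.0137, 0, 0, 0, 255], [0.0012, 0.0005, -0.0137, 0, 0, 0, 255], [0.0011, 0.0005, -0.0137, 0, 0, 0, 255], [0.001, 0.0004, -0.0137, 0, 0, 0, 255]]
end from .85: [ 0.59941403 -0.27883905  0.11296296]
```

move_arm(increments=[[0.0123,0.0054,-0.0261,0,0,0,255],[0.0119,0.0052,-0.0264,0,0,0,255],[0.0114,0.005,-0.0266,0,0,0,255],[0.0109,0.0048,-0.0269,0,0,0,255],[0.0104,0.0045,-0.0271,0,0,0,255],[0.0099,0.0043,-0.0273,0,0,0,255],[0.0094,0.0041,-0.0276,0,0,0,255],[0.0089,0.0039,-0.0278,0,0,0,255],[0.0084,0.0037,-0.0279,0,0,0,255],[0.0079,0.0034,-0.0281,0,0,0,255],[0,0,0,0,0,0,255]])

```text
time_s: 14.25
tcp_pos: [0.5929, -0.2817, 0.1516]
ee_rot: [-0.0, 0.547, 0.837, 0.0]
contact_force: [4.3, 1.3, -2.9]
opening: 0.129
grip_force: 20.6
```

move_arm(increments=[[0.0052,0.0023,-0.0198,0,0,0,255],[0.0049,0.0022,-0.0199,0,0,0,255],[0.0047,0.002,-0.0199,0,0,0,255],[0.0044,0.0019,-0.02,0,0,0,255],[0.0042,0.0018,-0.0201,0,0,0,255],[0,0,0,0,0,0,255]])

```text
time_s: 14.85
tcp_pos: [0.5957, -0.2805, 0.1398]
ee_rot: [-0.0, 0.547, 0.837, 0.0]
contact_force: [4.8, 1.5, -3.7]
opening: 0.131
grip_force: 20.8
```

move_arm(increments=[[0.0069,0.0027,-0.0201,0,0,0,255],[0.0057,0.0026,-0.0202,0,0,0,255],[0.0034,0.0015,-0.0202,0,0,0,255],[0.0031,0.0014,-0.0203,0,0,0,255],[0.0029,0.0013,-0.0203,0,0,0,255],[0,0,0,0,0,0,255]])

```text
time_s: 15.45
tcp_pos: [0.5981, -0.2794, 0.1274]
ee_rot: [-0.0, 0.547, 0.837, -0.0]
contact_force: [-2.2, -2.5, -4.3]
opening: 0.132
grip_force: 20.4
```

move_arm(increments=[[0.0018,0.0008,-0.0136,0,0,0,255],[0.0017,0.0007,-0.0137,0,0,0,255],[0.0015,0.0007,-0.0137,0,0,0,255],[0.0014,0.0006,-0.0137,0,0,0,255],[0,0,0,0,0,0,255]])

```text
time_s: 15.95
tcp_pos: [0.5989, -0.2791, 0.1211]
ee_rot: [-0.0, 0.547, 0.837, -0.0]
contact_force: [-3.7, -3.6, -4.0]
opening: 0.128
grip_force: 20.3
```

move_arm(increments=[[-0.0015,-0.0006,-0.0137,0,0,0,255],[-0.0015,-0.0006,-0.0137,0,0,0,255],[0,0,-0.0137,0,0,0,255],[0,0,0,0,0,0,255]])

```text
time_s: 16.35
tcp_pos: [0.5991, -0.279, 0.1165]
ee_rot: [0.0, 0.547, 0.837, 0.0]
contact_force: [4.8, 2.7, -3.1]
opening: 0.131
grip_force: 20.5
```

move_arm(increments=[[0,0,-0.01,0,0,0,255],[0,0,0,0,0,0,255]])

```text
time_s: 16.55
tcp_pos: [0.5992, -0.2789, 0.1155]
ee_rot: [0.0, 0.547, 0.837, 0.0]
contact_force: [5.6, 1.5, -2.2]
opening: 0.127
grip_force: 20.5
```

move_arm(increments=[[0.004,0.0015,-0.01,0,0,0,255],[0,0,-0.01,0,0,0,255],[0,0,0,0,0,0,255]])

```text
time_s: 16.85
tcp_pos: [0.5994, -0.2789, 0.1133]
ee_rot: [0.0, 0.547, 0.837, 0.0]
contact_force: [2.3, 3.1, 1.9]
opening: 0.133
grip_force: 20.9
```

move_arm(increments=[[0,0,-0.01,0,0,0,255],[0,0,0,0,0,0,255],[0,0,0,0,0,0,255]])

```text
time_s: 17.15
tcp_pos: [0.5995, -0.279, 0.1131]
ee_rot: [0.001, 0.547, 0.837, 0.0]
contact_force: [-1.2, 5.2, 14.3]
opening: 0.132
grip_force: 22.0
```

```bash
python3 arc.py 0 .26 13; python3 arc.py .26 .52 13; python3 arc.py .52 .47 4
```

```text
[[-0.0022, -0.001, 0.0293, 0, 0, 0, 255], [-0.0027, -0.0012, 0.0292, 0, 0, 0, 255], [-0.0033, -0.0014, 0.0292, 0, 0, 0, 255], [-0.0038, -0.0017, 0.0291, 0, 0, 0, 255], [-0.0043, -0.0019, 0.029, 0, 0, 0, 255], [-0.0048, -0.0021, 0.0289, 0, 0, 0, 255], [-0.0054, -0.0024, 0.0288, 0, 0, 0, 255], [-0.0059, -0.0026, 0.0287, 0, 0, 0, 255], [-0.0064, -0.0028, 0.0285, 0, 0, 0, 255], [-0.0069, -0.003, 0.0284, 0, 0, 0, 255], [-0.0075, -0.0033, 0.0282, 0, 0, 0, 255], [-0.008, -0.0035, 0.0281, 0, 0, 0, 255], [-0.0085, -0.0037, 0.0279, 0, 0, 0, 255]]
end from .85: [ 0.59105009 -0.28250056  0.15777712]
[[-0.009, -0.0039, 0.0277, 0, 0, 0, 255], [-0.0095, -0.0042, 0.0275, 0, 0, 0, 255], [-0.01, -0.0044, 0.0273, 0, 0, 0, 255], [-0.0105, -0.0046, 0.0271, 0, 0, 0, 255], [-0.011, -0.0048, 0.0268, 0, 0, 0, 255], [-0.0115, -0.005, 0.0266, 0, 0, 0, 255], [-0.012, -0.0052, 0.0263, 0, 0, 0, 255], [-0.0125, -0.0055, 0.0261, 0, 0, 0, 255], [-0.0129, -0.0057, 0.0258, 0, 0, 0, 255], [-0.0134, -0.0059, 0.0255, 0, 0, 0, 255], [-0.0139, -0.0061, 0.0252, 0, 0, 0, 255], [-0.0143, -0.0063, 0.0249, 0, 0, 0, 255], [-0.0148, -0.0065, 0.0246, 0, 0, 0, 255]]
end from .85: [ 0.57241415 -0.29065887  0.19873769]
[[0.0093, 0.0041, -0.0153, 0, 0, 0, 255], [0.0091, 0.004, -0.0154, 0, 0, 0, 255], [0.0089, 0.0039, -0.0156, 0, 0, 0, 255], [0.0088, 0.0038, -0.0157, 0, 0, 0, 255]]
end from .85: [ 0.57674621 -0.28876241  0.19129392]
```

move_arm(increments=[[0,0,0.01,0,0,0,255],[0,0,0.01,0,0,0,255],[0,0,0,0,0,0,255]])

```text
time_s: 17.45
tcp_pos: [0.5994, -0.2789, 0.1141]
ee_rot: [0.0, 0.547, 0.837, 0.0]
contact_force: [5.0, 2.4, -3.0]
opening: 0.132
grip_force: 20.6
```

move_arm(increments=[[-0.0022,-0.001,0.0293,0,0,0,255],[-0.0027,-0.0012,0.0292,0,0,0,255],[-0.0033,-0.0014,0.0292,0,0,0,255],[-0.0038,-0.0017,0.0291,0,0,0,255],[-0.0043,-0.0019,0.029,0,0,0,255],[-0.0048,-0.0021,0.0289,0,0,0,255],[-0.0054,-0.0024,0.0288,0,0,0,255],[-0.0059,-0.0026,0.0287,0,0,0,255],[-0.0064,-0.0028,0.0285,0,0,0,255],[-0.0069,-0.003,0.0284,0,0,0,255],[-0.0075,-0.0033,0.0282,0,0,0,255],[-0.008,-0.0035,0.0281,0,0,0,255],[-0.0085,-0.0037,0.0279,0,0,0,255],[0,0,0,0,0,0,255]])

```text
time_s: 18.85
tcp_pos: [0.5911, -0.2825, 0.1592]
ee_rot: [0.0, 0.547, 0.837, 0.0]
contact_force: [5.3, 4.4, -1.4]
opening: 0.132
grip_force: 20.3
```

move_arm(increments=[[-0.009,-0.0039,0.0277,0,0,0,255],[-0.0095,-0.0042,0.0275,0,0,0,255],[-0.01,-0.0044,0.0273,0,0,0,255],[-0.0105,-0.0046,0.0271,0,0,0,255],[-0.011,-0.0048,0.0268,0,0,0,255],[-0.0115,-0.005,0.0266,0,0,0,255],[-0.012,-0.0052,0.0263,0,0,0,255],[-0.0125,-0.0055,0.0261,0,0,0,255],[-0.0129,-0.0057,0.0258,0,0,0,255],[-0.0134,-0.0059,0.0255,0,0,0,255],[-0.0139,-0.0061,0.0252,0,0,0,255],[-0.0143,-0.0063,0.0249,0,0,0,255],[-0.0148,-0.0065,0.0246,0,0,0,255],[0,0,0,0,0,0,255]])

```text
time_s: 20.25
tcp_pos: [0.5729, -0.2905, 0.2008]
ee_rot: [0.001, 0.547, 0.837, 0.001]
contact_force: [10.3, 7.5, 3.6]
opening: 0.13
grip_force: 20.2
```

move_arm(increments=[[0.0133,0.0071,-0.0133,0,0,0,255],[0.0131,0.006,-0.0144,0,0,0,255],[0.0089,0.0039,-0.0156,0,0,0,255],[0,0,0,0,0,0,255]])

```text
time_s: 20.65
tcp_pos: [0.5767, -0.2888, 0.1945]
ee_rot: [0.0, 0.547, 0.837, 0.0]
contact_force: [5.2, 1.1, 0.2]
opening: 0.13
grip_force: 19.8
```

move_arm(increments=[[0.006,0.0026,-0.0104,0,0,0,255],[0,0,0,0,0,0,255]])

```text
time_s: 20.85
tcp_pos: [0.5772, -0.2886, 0.1937]
ee_rot: [0.0, 0.547, 0.837, -0.0]
contact_force: [1.0, 1.8, 5.1]
opening: 0.129
grip_force: 20.3
```

move_arm(increments=[[0.005,0.0022,-0.008,0,0,0,255],[0,0,0,0,0,0,255]])

```text
time_s: 21.05
tcp_pos: [0.5775, -0.2885, 0.1931]
ee_rot: [0.0, 0.547, 0.837, -0.0]
contact_force: [-2.3, 2.7, 9.7]
opening: 0.132
grip_force: 20.7
```

move_arm(increments=[[-0.006,-0.002,0.012,0,0,0,255],[0,0,0,0,0,0,255]])

```text
time_s: 21.25
tcp_pos: [0.577, -0.2887, 0.1941]
ee_rot: [0.0, 0.547, 0.837, -0.0]
contact_force: [3.3, 0.8, 2.3]
opening: 0.13
grip_force: 20.1
```

move_arm(increments=[[0,0,0,0,0,0,215],[0,0,0,0,0,0,205],[0,0,0,0,0,0,195],[0,0,0,0,0,0,180],[0,0,0,0,0,0,175],[0,0,0,0,0,0,175]])

```text
time_s: 21.85
tcp_pos: [0.5769, -0.2885, 0.1938]
ee_rot: [-0.0, 0.547, 0.837, -0.0]
contact_force: [-0.6, 0.4, 0.6]
opening: 0.312
grip_force: 0.0
```

Released with no residual force; retreat straight up, then clear for a look.

move_arm(increments=[[0,0,0.05,0,0,0,175],[0,0,0.1,0,0,0,175],[0,0,0.1,0,0,0,175],[0,0,0.1,0,0,0,175],[0,0,0.1,0,0,0,175],[0,0,0.1,0,0,0,175],[0,0,0.1,0,0,0,175],[0,0,0.1,0,0,0,175],[-0.2,-0.2,0.05,0,0,0,175],[-0.25,-0.2,0,0,0,0,175],[-0.25,-0.2,0,0,0,0,175],[-0.25,-0.2,0,0,0,0,175],[-0.25,-0.2,0,0,0,0,175],[-0.25,-0.2,0,0,0,0,175],[-0.25,-0.2,0,0,0,0,175],[-0.25,-0.2,0,0,0,0,175],[0,0,0,0,0,0,175]])

```text
time_s: 23.55
tcp_pos: [0.3398, -0.4829, 0.2903]
ee_rot: [-0.0, 0.548, 0.836, -0.001]
contact_force: [0.7, -0.6, -0.8]
opening: 0.312
grip_force: 0.0
```

```bash
python3 - <<'E'
from h import *
np.set_printoptions(precision=3,suppress=True)
S={n:cams.snapshot(n) for n in("scene","top")};rs=[]
for n,s in S.items():
    r=spotter.spot_point("pull_bar",n)
    if r: rs.append(ray(s,r[0]["location"]));print(n,r[0])
if len(rs)==2: print(tri(rs))
H=np.array([.4383,-.3494,.045])
for q in(.28,.47,.66):
    P=H+.1764*np.array([.916*np.cos(q+.071),.401*np.cos(q+.071),np.sin(q+.071)]);print(q,P,[proj(s,P) for s in S.values()])
c=[cv2.resize(S[n]["img"][y:y+130,x:x+130,::-1],(400,400),interpolation=cv2.INTER_CUBIC) for n,x,y in(("scene",255,130),("top",265,150))]
cv2.imwrite("pics/c3.png",cv2.hconcat(c));print(monitor.get_state()["contact_force"])
E
```

```text
scene {'location': [299.8, 181.7], 'p': 0.77}
top {'location': [326.0, 178.5], 'p': 0.58}
[ 0.582 -0.294  0.136]
0.28 [ 0.59  -0.283  0.106] [array([294.378, 191.728]), array([322.353, 179.206])]
0.47 [ 0.577 -0.289  0.136] [array([299.66 , 182.988]), array([324.43 , 181.182])]
0.66 [ 0.559 -0.297  0.163] [array([307.201, 175.212]), array([327.414, 185.488])]
[-0.048  0.6   -0.073]
```

View pics/c3.png

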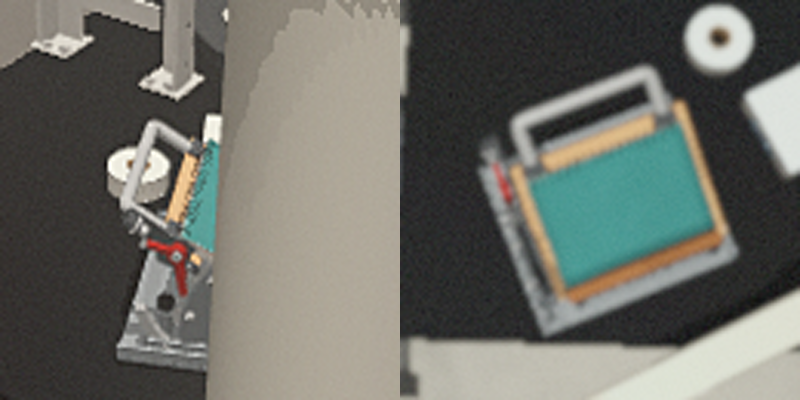

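The picture shows the bar at about scene pixel (300,182), triangulated to z = 0.136. That is q ≈ 0.47, the second notch, with the pawl in, the bar free and the robot clear.

```bash
python3 -c "
from workcell import job_done
print(job_done())"
```

```text
the job is handed in; nothing more can be done
None
```

The job is handed in. I lifted the board to its end stop (felt at about 1.19 rad), lowered it flat to re-arm the pawl, and left it let go in the second notch, measured at about 0.47 rad; no verdict was returned.

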